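# Clear a test tile and hold the loupe in focus over its mark

### The arm

A 6-joint arm with a two-finger parallel gripper is mounted at the origin on the work surface. World frame = base frame: x ahead of the robot, y to its left, z up, the work surface at z = 0. Lengths are in mm, angles in rad, forces in N, time in s.
With the tool pointing down it reaches from about 300 to 775 mm from the base axis. Payload 14.6 kg.
Tool frame: the origin (TCP) lies at the very end of the fingers, on their centre line; the grasp point (between the pads) lies 19 mm behind it; z points along the fingers, y is the line along which they close (so a half turn about z gives the same grasp; the last joint's range is limited). The gripper opens to 94 mm and grips with 3 to 60 N. Pads are 16 mm wide; open, the fingers measure 119 mm over their backs; the gripper's body (75 mm by 177 mm) begins 78 mm behind the grasp point.
Start: joints at [-1.356, 0.3, 1.521, -0, 1.321, -0.067], TCP at [152.94, -528.298, 205.446] pointing down, gripper open.
Joint ranges: [-3.03, 3.03], [-0.79, 2.21], [0.23, 2.52], [-1.04, 4.18], [0, 3.07], [-2.55, 2.55]. Speed limits (rad/s): [2.22, 2.22, 2.57, 3.14, 3.14, 3.14].

### API

Orientations are given as [roll, pitch, yaw] about the fixed x, y, z axes, in that order (R = Rz(yaw) Ry(pitch) Rx(roll)).
In Python, from cell import manip gives the robot as it stands. The module is installed in compiled form; this text tells all that it offers.
- The arm moves only by the shell command python3 -m inch 'ROWS' [FORCE]. ROWS is JSON, a list of rows, each an object of numbers: "gripper": the opening, from 0 (shut) to 1 (fully open); "dx", "dy", "dz": the shift along the world's x, y, z in m; "wx", "wy", "wz": the turn, a rotation vector about the world's x, y, z in degrees. A call has exactly 5 rows; each row is the pose to reach, as a shift and turn from the pose commanded when the call began; what a row does not reach only later rows make up. A row lasts 1/12 s, in which the tool goes at most 41.7 mm and 7.16 degrees, less where a joint would pass 70% of its speed; a pose out of reach is approached as far as the arm can. A call with a gripper value outside its range is refused whole. The fingers move at their own pace and stop on an object; FORCE is the grip in N (left out, the last holds). Time passes only in rows, so rows that repeat a pose let the fingers close, or fill a call up. It gives the time, the measured TCP pose, the force, the opening and the grip force at its end, in the units of the state.
- manip.read_state(): the state, without advancing time (a new reading comes with each control period).
- manip.camera(name): name is "scene" or "top" or "wrist"; returns the picture (480x640x3 uint8, blue, green, red); there is no depth.
- manip.camera_info(name): a dict with "camera_matrix" (3x3 intrinsics, pixels), "D" ([k1, k2, p1, p2, k3] as OpenCV has them; the pictures are not rectified), "R" (3x3) and "t" (3): a world point X has camera coordinates R X + t; the wrist camera has in their place "tool_from_camera" (4x4, takes a point from camera to tool coordinates, whose origin is the TCP and whose axes are the flange's). Camera axes: x right, y down, z forward; pixel columns grow to the right and rows downward; lengths in mm; the calibration is good to about 2 mm. A picture is of the moment at which its call begins: read the wrist's pose just before it. camera_info takes no time and is no camera call.
- manip.sign_off(): hands the job in; it is judged then, once.
The state is a dict: "clock": time; "joints": joint angles; "qd": joint speeds; "effort": joint torques, N m; "eef_pos": TCP position; "eef_rot": TCP orientation; "wrist_force": force on the tool from outside, world axes, zero at the start; "moment": the same for the moment, N m; "finger_gap": finger opening in mm; "finger_force": force on a finger pad.
Only numpy, scipy, OpenCV 4.12 (cv2) and the standard library are available. Lean on these libraries where they do the work, as an engineer would, in place of code of your own. Each camera call takes 0.05 s, during which the arm holds its last target. There are 200 camera calls.

### The job

Wipe the three loose clay chips off the raised test tile with the scraper block, onto the table - do not pick or push them with the fingers or the loupe - and put the scraper down on the table, clear of the tile's stand. Then pick up the loupe and hold it level over the round mark in the middle of the tile, with the lens centred on the mark and the middle of its thickness level with the tip of the focus gauge's pointer. Finish while still holding the loupe there, still and touching nothing but the gripper; leave the gauge's pointer as it is set and the bowl, jar and collar where they stand.

Things in the scene. Friction and masses are not known exactly. Their poses are not given: they have to be found in the camera images.
- stand: Fixed stand: white plaster bat with a pale tile on it, together a flat-topped block 140 (its x) x 130 (y) x 36 mm high. Origin: centre of its underside, on the table; z up. Beyond its +x side is the focus gauge: dark steel foot 60 mm wide, 10 mm high, reaching x = 125 mm, and a 10 mm thick steel post at x = 110, y = 0 mm, top 205 mm above the table.
- tile_mark (a point): Centre of the round dark painted mark (28 mm across, flat) in the middle of the tile's top face, 36 mm above the table; axes as the stand's.
- pointer_tip (a point): Tip of the brass pointer on the gauge's post, 77 mm from the tile's middle on the stand's +x side, aimed at the tile. Its height is the focal height: 80 to 130 mm above the tile's top, different each time. Its collar on the post has 11 mm radius and is 16 mm high, its middle level with the tip; pushed with over 5 N it slides. Axes as the stand's.
- scraper: Scraper block, loose, about 130 g, standing on its sole: black rubber sole 100 mm long (its x) by 30 mm wide (its y) by 14 mm high, on it a wooden grip 90 x 24 mm, top at 55 mm. Origin: centre of the underside; z up. Grip it across y. The flat long sides do the wiping.
- loupe: Loose loupe, about 120 g, lying flat: round lens in a dark steel frame 64 mm across, 12 mm high; straight dark wooden handle along its -x, 16 mm wide (y), 20 mm high, from x = -43 to -141 mm. Undersides of frame and handle are level. Origin: on the underside, on the lens axis; z up along that axis. Centre of mass in the handle, at x = -70 mm.
- lens (a point): Centre of the loupe's lens: on the lens axis, 6 mm above the loupe's underside, the middle of the frame's thickness. Axes as the loupe's.
- chip_a: Clay chip, loose, 12 g, about 20 x 18 mm and 10 mm high, lying on the tile (-x, -y quarter of the tile's middle part), not fixed. Origin: centre of its underside.
- chip_b: Clay chip, loose, 12 g, about 20 x 18 mm and 10 mm high, lying on the tile (+x half of the tile's middle part), not fixed. Origin: centre of its underside.
- chip_c: Clay chip, loose, 12 g, about 20 x 18 mm and 10 mm high, lying on the tile (-x, +y quarter of the tile's middle part), not fixed. Origin: centre of its underside.
- bowl: Bystander: bisque bowl, 110 mm across, 50 mm high. Origin: centre of the underside.
- jar: Bystander: round closed jar, 64 mm across, 85 mm high. Origin: centre of the underside.
- collar: Bystander: terracotta ring without a handle, 70 mm across, 30 mm high. Origin: centre of the underside.
Things that resemble listed ones, but are neither listed nor needed, are in the scene too. Of the things shaped like the loupe, the steel one is meant.

How it is judged:
By the outcome, as a careful person would: the job done as asked, in the order asked, and still so for the second after the job is handed in, while the arm keeps its last pose, push and grip.
It also fails if it takes over 72 s, if anything falls off the work surface, if the arm or the gripper's body presses on something with over 40 N, if the wrist force passes 120 N, or if a joint passes its speed limit or range.

## Working session

There is one attempt and no reset: what is moved stays moved. The work goes in short steps, Python scripts to look and compute and a shell command to move; the robot and the scene stay as the last step left them, time stands still between calls to the robot, and variables do not carry over. Pictures are saved under pics/ and viewed, at most 10 in all, crops included, and the job is handed in when it is done.

```bash
mkdir -p pics; cat > h.py <<'E'
import numpy as np, cv2
from cell import manip
from scipy.spatial.transform import Rotation as Ro
def cam(n):
    s=manip.read_state(); im=manip.camera(n); i=manip.camera_info(n)
    K=np.array(i["camera_matrix"],float); D=np.array(i["D"],float)
    if n=="wrist":
        T=np.array(i["tool_from_camera"]); Rt=Ro.from_euler('xyz',s["eef_rot"]).as_matrix()
        Rc=Rt@T[:3,:3]; c=Rt@T[:3,3]+np.array(s["eef_pos"])
        R=Rc.T; t=-R@c
    else: R=np.array(i["R"],float); t=np.array(i["t"],float).ravel()
    return im,(K,D,R,t)
def rays(c,px):
    K,D,R,t=c
    u=cv2.undistortPoints(np.array(px,float).reshape(-1,1,2),K,D).reshape(-1,2)
    d=np.c_[u,np.ones(len(u))]@R
    return -R.T@t,d
def onz(c,px,z):
    o,d=rays(c,px); return o+d*((z-o[2])/d[:,2])[:,None]
def proj(c,X):
    K,D,R,t=c
    return cv2.projectPoints(np.array(X,float).reshape(-1,1,3),cv2.Rodrigues(R)[0],t,K,D)[0].reshape(-1,2)
def tri(c1,p1,c2,p2):
    o1,d1=rays(c1,[p1]);o2,d2=rays(c2,[p2]);d1=d1[0];d2=d2[0]
    k=np.linalg.lstsq(np.c_[d1,-d2],o2-o1,rcond=None)[0]
    a=o1+k[0]*d1;b=o2+k[1]*d2
    return (a+b)/2,np.linalg.norm(a-b)
E
python3 - <<'E'
from h import *
import pickle
for n in("top","scene"):
    im,c=cam(n); cv2.imwrite(f"pics/{n}0.png",im); pickle.dump(c,open(n+".pkl","wb")); print(n,rays(c,[[320,240]]))
print(manip.read_state())
E
```

```text
top (array([ 382.32243234,  -87.03897809, 1542.96327889]), array([[ 0.15318703,  0.01607175, -0.98814571]]))
scene (array([ 942.01477355, -713.2216534 ,  805.014056  ]), array([[-0.36232439,  0.62712605, -0.68992665]]))
{'clock': 0.1, 'joints': array([-1.35562792e+00,  3.00420349e-01,  1.52149336e+00,  4.41329685e-06,
        1.32070009e+00, -6.65788651e-02]), 'qd': array([ 0.00162624, -0.00023633, -0.00088021,  0.00123208,  0.00054423,
        0.0006528 ]), 'effort': array([-1.15995008e-03, -5.32644868e+01, -3.53285229e+01,  7.09000672e-02,
        2.34696642e-02, -5.43078534e-05]), 'eef_pos': array([ 152.88017402, -528.09066927,  204.95127422]), 'eef_rot': array([-3.14057405e+00, -7.22023659e-05,  2.81746137e-01]), 'wrist_force': array([-0.31628764,  0.5727276 ,  0.39322262]), 'moment': array([-0.02585512, -0.00037362, -0.01127807]), 'finger_force': 0.0, 'finger_gap': 94.39166176837688}
```

View pics/top0.png

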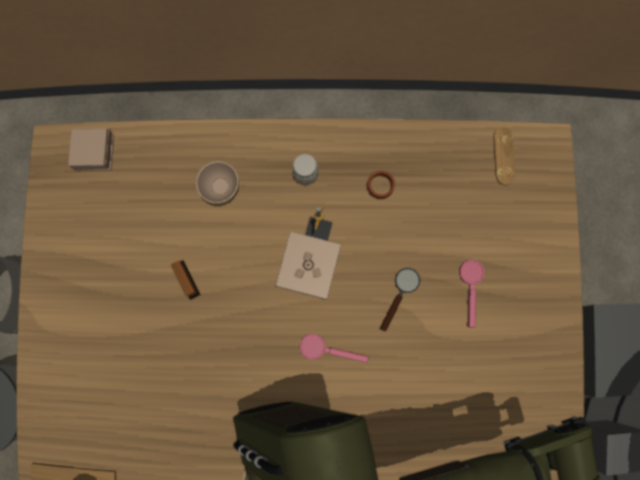

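View pics/scene0.png

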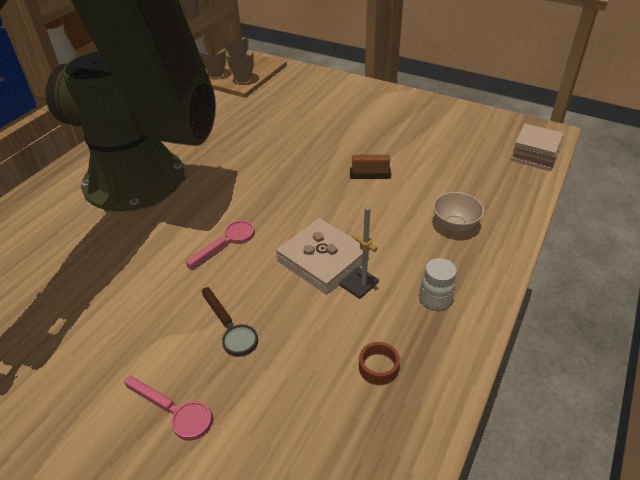

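The top view shows the tile at (308,265), gauge at (318,225), scraper at (186,280) and the steel loupe with its lens at (407,280) and handle end at (384,329). In the scene view the gauge pointer is near (365,243). Next I'll measure.

```bash
python3 - <<'E'
from h import *
import pickle
im=cv2.imread("pics/top0.png"); c=pickle.load(open("top.pkl","rb"))
hsv=cv2.cvtColor(im,cv2.COLOR_BGR2HSV)
# tile
m=((hsv[...,1]<75)&(hsv[...,2]>130)).astype(np.uint8); r=np.zeros_like(m); r[225:305,265:350]=1
cs=max(cv2.findContours(m*r,0,1)[0],key=cv2.contourArea)
q=cv2.minAreaRect(cs); b=cv2.boxPoints(q); P=onz(c,b,36); print("tile",q,"\n",P.round(1),P.mean(0).round(1))
# dark things
g=im.max(2)
for nm,(x0,x1,y0,y1),z in(("scraper",(165,210,250,310),0),("loupe",(370,425,260,340),0)):
    r=np.zeros_like(m); r[y0:y1,x0:x1]=1
    mm=((np.abs(im.astype(int)-cv2.medianBlur(im,61)).max(2)>35)).astype(np.uint8)*r
    for k in cv2.findContours(mm,0,1)[0]:
        if cv2.contourArea(k)>50:
            q=cv2.minAreaRect(k); print(nm,q); print(onz(c,cv2.boxPoints(q),z).round(0))
print("mark",onz(c,[[308,265]],36)," lens",onz(c,[[407,280.5]],12), "hend",onz(c,[[384,329]],20))
A=cv2.resize(im[195:310,160:440],None,fx=2.85,fy=2.85,interpolation=2)
s=cv2.imread("pics/scene0.png")
B=cv2.resize(s[200:300,270:390],None,fx=2.6,fy=2.6,interpolation=2)
o=np.zeros((600,800,3),np.uint8); o[:A.shape[0],:A.shape[1]]=A[:,:800]; o[330:330+B.shape[0],:B.shape[1]]=B
C=cv2.resize(s[145:190,340:400],None,fx=5,fy=5,interpolation=2); o[330:330+C.shape[0],400:700]=C
cv2.imwrite("pics/crop1.png",o[:600])
E
```

```text
tile ((307.98553466796875, 264.92950439453125), (52.11227035522461, 56.29928207397461), 14.931418418884277) 
 [[ 501.9   46.6   36. ]
 [ 638.4   12.5   36. ]
 [ 605.  -113.4   36. ]
 [ 469.5  -78.    36. ]] [553.7 -33.1  36. ]
scraper ((186.1000213623047, 279.7000427246094), (39.80200958251953, 12.969194412231445), 63.43495178222656)
[[555. 321.   0.]
 [571. 291.   0.]
 [480. 241.   0.]
 [464. 271.   0.]]
loupe ((400.59100341796875, 300.385986328125), (25.378215789794922, 67.44645690917969), 16.798372268676758)
[[ 396. -211.    0.]
 [ 560. -261.    0.]
 [ 541. -323.    0.]
 [ 378. -272.    0.]]
mark [[553.13239784 -33.19117569  36.        ]]  lens [[ 517.51510533 -281.65353266   12.        ]] hend [[ 395.94026328 -222.26055544   20.        ]]
```

View pics/crop1.png

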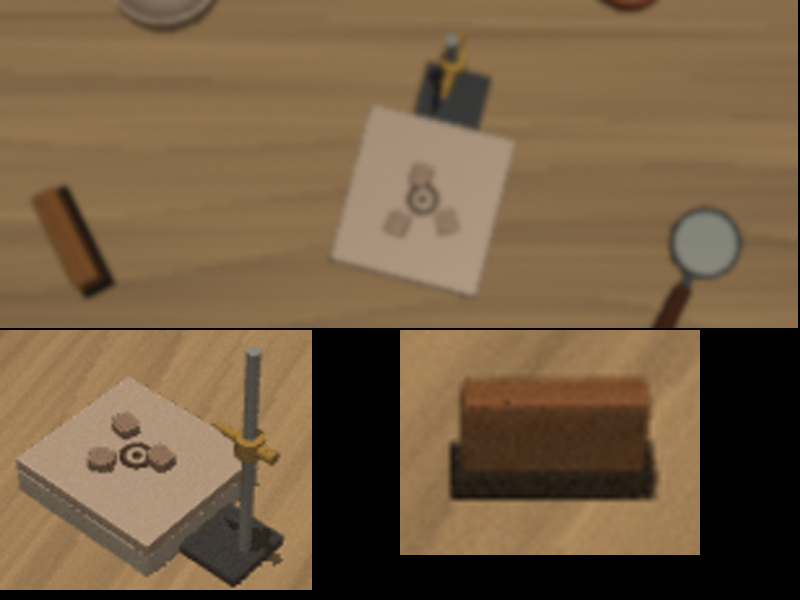

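```bash
python3 - <<'E'
from h import *
import pickle
c=pickle.load(open("scene.pkl","rb"));t=pickle.load(open("top.pkl","rb"))
print(np.round(manip.camera_info("wrist")["tool_from_camera"],3),manip.camera_info("wrist")["camera_matrix"])
print("tip tri",tri(c,[351.9,236.2],t,[314.7,230]))
print("collar tri",tri(c,[366.2,245],t,[318,217]))
# height at predicted tip position
for z in(120,130,140,150,160): print(z,proj(c,[627.6,-52.2,z]),proj(t,[627.6,-52.2,z]))
print("grip top",onz(t,[[185.3,278.5]],55))
E
python3 -m inch '[{"dz":0.03,"dx":0.02,"dy":0.02},{"dz":0.06,"dx":0.04,"dy":0.045},{"dz":0.08,"dx":0.06,"dy":0.07},{"dz":0.1,"dx":0.08,"dy":0.1},{"dz":0.115,"dx":0.11,"dy":0.13}]'
python3 -m inch '[{"dx":0.025,"dy":0.03},{"dx":0.05,"dy":0.06},{"dx":0.075,"dy":0.09},{"dx":0.1,"dy":0.12},{"dx":0.125,"dy":0.15}]'
python3 -m inch '[{"dx":0.015,"dy":0.03},{"dx":0.03,"dy":0.06},{"dx":0.045,"dy":0.09},{"dx":0.06,"dy":0.12},{"dx":0.06,"dy":0.12}]'
```

```text
[[-1.00000e-03 -9.62000e-01 -2.71000e-01  7.93490e+01]
 [ 1.00000e+00 -1.00000e-03  1.00000e-03 -6.01000e-01]
 [-1.00000e-03 -2.71000e-01  9.62000e-01 -1.79603e+02]
 [ 0.00000e+00  0.00000e+00  0.00000e+00  1.00000e+00]] [[377.57822994   0.         322.25770091]
 [  0.         377.57822994 235.60587822]
 [  0.           0.           1.        ]]
tip tri (array([627.75946349, -50.92053241, 115.93875254]), np.float64(0.7674719110881801))
collar tri (array([660.04664814, -58.16368192, 113.56556372]), np.float64(1.8825750353608177))
120 [[351.35144144 235.03788764]] [[315.11172714 229.64091986]]
130 [[351.43883938 231.07656377]] [[315.01301264 228.9155146 ]]
140 [[351.52735348 227.05973108]] [[314.91293614 228.18006037]]
150 [[351.61700347 222.98628596]] [[314.81146944 227.43434834]]
160 [[351.70780946 218.85509761]] [[314.70858359 226.67816387]]
grip top [[515.49257027 269.55692045  55.        ]]validation failed for argument at $[0]...
validation failed for argument at $[0]...
validation failed for argument at $[0]...
```

```bash

python3 -m inch '[{"gripper":1,"dx":0.02,"dy":0.02,"dz":0.025,"wx":0,"wy":0,"wz":0},{"gripper":1,"dx":0.04,"dy":0.045,"dz":0.05,"wx":0,"wy":0,"wz":0},{"gripper":1,"dx":0.06,"dy":0.07,"dz":0.07,"wx":0,"wy":0,"wz":0},{"gripper":1,"dx":0.08,"dy":0.1,"dz":0.09,"wx":0,"wy":0,"wz":0},{"gripper":1,"dx":0.11,"dy":0.13,"dz":0.1,"wx":0,"wy":0,"wz":0}]'
python3 -m inch '[{"gripper":1,"dx":0.025,"dy":0.03,"dz":0,"wx":0,"wy":0,"wz":7},{"gripper":1,"dx":0.05,"dy":0.06,"dz":0,"wx":0,"wy":0,"wz":14},{"gripper":1,"dx":0.075,"dy":0.09,"dz":0,"wx":0,"wy":0,"wz":21},{"gripper":1,"dx":0.1,"dy":0.12,"dz":0,"wx":0,"wy":0,"wz":28},{"gripper":1,"dx":0.125,"dy":0.15,"dz":0,"wx":0,"wy":0,"wz":35}]'
python3 -m inch '[{"gripper":1,"dx":0.02,"dy":0.03,"dz":0,"wx":0,"wy":0,"wz":7},{"gripper":1,"dx":0.04,"dy":0.06,"dz":0,"wx":0,"wy":0,"wz":14},{"gripper":1,"dx":0.06,"dy":0.09,"dz":0,"wx":0,"wy":0,"wz":21},{"gripper":1,"dx":0.08,"dy":0.12,"dz":0,"wx":0,"wy":0,"wz":28},{"gripper":1,"dx":0.1,"dy":0.15,"dz":0,"wx":0,"wy":0,"wz":35}]'
python3 -m inch '[{"gripper":1,"dx":0.01,"dy":0.02,"dz":0,"wx":0,"wy":0,"wz":7},{"gripper":1,"dx":0.02,"dy":0.04,"dz":0,"wx":0,"wy":0,"wz":14},{"gripper":1,"dx":0.03,"dy":0.06,"dz":0,"wx":0,"wy":0,"wz":21},{"gripper":1,"dx":0.04,"dy":0.08,"dz":0,"wx":0,"wy":0,"wz":28},{"gripper":1,"dx":0.04,"dy":0.08,"dz":0,"wx":0,"wy":0,"wz":35}]'
python3 - <<'E'
from h import *
import pickle
im,c=cam("wrist"); cv2.imwrite("pics/w1.png",im); pickle.dump(c,open("w1.pkl","wb")); s=manip.read_state(); print(s["eef_pos"],s["eef_rot"],s["joints"])
E
```

```text
clock: 0.52
eef_pos: [261.8, -398.6, 307.2]
eef_rot: [3.139, -0.0, 0.281]
wrist_force: [0.7, -0.7, -0.1]
finger_gap: 94.1
finger_force: 0.0
clock: 0.93
eef_pos: [387.4, -247.8, 305.0]
eef_rot: [-3.142, 0.0, 0.899]
wrist_force: [0.5, -0.5, 0.1]
finger_gap: 93.9
finger_force: 0.0
clock: 1.35
eef_pos: [487.2, -97.8, 304.9]
eef_rot: [-3.141, -0.0, 1.51]
wrist_force: [0.9, -0.7, 0.2]
finger_gap: 94.0
finger_force: 0.0
clock: 1.77
eef_pos: [527.4, -16.8, 304.4]
eef_rot: [-3.141, -0.001, 2.123]
wrist_force: [0.3, -1.1, -0.5]
finger_gap: 94.0
finger_force: 0.0
[526.95560663 -18.08104812 304.35514855] [-3.14075187e+00 -8.22398860e-04  2.13223835e+00] [-1.03835274e-01  1.92887437e-01  1.42639996e+00  1.28163250e-04
  1.52347439e+00 -6.65283783e-01]
```

View pics/w1.png

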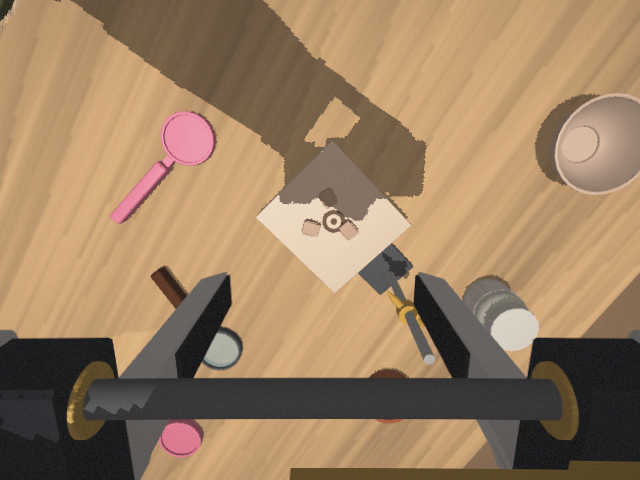

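The wrist view shows the mark at (333,221), tile corners at (333,141), (410,223), (335,292) and (257,216), chips at (328,197), (311,229) and (348,231), and the pointer tip near (389,292).

```bash
python3 - <<'E'
from h import *
import pickle
c=pickle.load(open("w1.pkl","rb"));s=pickle.load(open("scene.pkl","rb"));im=cv2.imread("pics/w1.png")
C=onz(c,[[410,223],[335,292],[257,216],[333,141]],36); print(C.round(1),C.mean(0).round(1)); 
print("sides",np.linalg.norm(C-np.roll(C,-1,0),axis=1), "yaws",np.degrees(np.arctan2(*(C-np.roll(C,-1,0)).T[[1,0]])))
m=onz(c,[[333.5,221]],36)[0]; print("mark",m)
hsv=cv2.cvtColor(im,cv2.COLOR_BGR2HSV)
b=((hsv[...,0]>14)&(hsv[...,0]<28)&(hsv[...,1]>170)&(hsv[...,2]>90)).astype(np.uint8); b[:280]=0;b[330:]=0;b[:,:375]=0;b[:,425:]=0
ys,xs=np.nonzero(b); k=np.argmin(ys); print("brass top",[(x,y) for x,y in zip(xs,ys) if y<=ys.min()+2], len(xs))
print("tip tri",tri(s,[351.9,236.2],c,[xs[k],ys[k]]))
for a in np.radians([-14,-14.5]): print([proj(c,[m[0]+77*np.cos(a),m[1]+77*np.sin(a),z])[0].round(1) for z in(116,126,136)])
a=np.radians(-14.4);R=np.array([[np.cos(a),np.sin(a)],[-np.sin(a),np.cos(a)]])
print("chips stand frame",((onz(c,[[328,197],[311,229],[348,231]],46)-m)[:,:2]@R.T).round(0))
cv2.imwrite("pics/crop2.png",np.hstack([cv2.resize(im[270:330,370:450],None,fx=5,fy=5,interpolation=2),cv2.resize(cv2.imread("pics/scene0.png")[215:275,335:395],None,fx=5,fy=5,interpolation=2)]))
E
```

```text
[[ 634.8   13.    36. ]
 [ 605.4 -112.3   36. ]
 [ 471.6  -77.1   36. ]
 [ 503.3   46.1   36. ]] [553.8 -32.6  36. ]
sides [128.67047997 138.41162519 127.24564395 135.5511613 ] yaws [  76.81699627  -14.70732504 -104.45728256  165.87621113]
mark [553.98672373 -33.73960695  36.        ]Traceback (most recent call last):
  File "<stdin>", line 9, in <module>
    return _wrapfunc(a, 'argmin', axis=axis, out=out, **kwds)
    return bound(*args, **kwds)
ValueError: attempt to get argmin of an empty sequence
```

```bash
python3 - <<'E'
from h import *
import pickle
c=pickle.load(open("w1.pkl","rb"));s=pickle.load(open("scene.pkl","rb"));im=cv2.imread("pics/w1.png")
m=np.array([553.9,-33.2,36])
for a in np.radians([-14,-14.5]): print([proj(c,[m[0]+77*np.cos(a),m[1]+77*np.sin(a),z])[0].round(1) for z in(116,126,136)])
a=np.radians(-14.3);R=np.array([[np.cos(a),np.sin(a)],[-np.sin(a),np.cos(a)]])
print("chips stand frame",((onz(c,[[328,197],[311,229],[348,231]],46)-m)[:,:2]@R.T).round(0))
t=[m[0]+110*np.cos(a),m[1]+110*np.sin(a),205]
print("post top pred",proj(c,t),proj(s,t))
cv2.imwrite("pics/crop2.png",np.hstack([cv2.resize(im[270:330,370:450],None,fx=5,fy=5,interpolation=2),cv2.resize(cv2.imread("pics/scene0.png")[215:275,335:395],None,fx=5,fy=5,interpolation=2)]))
E
```

```text
[array([386.5, 289.1]), array([388.1, 293.1]), array([389.8, 297.2])]
[array([386.1, 289.5]), array([387.6, 293.5]), array([389.3, 297.7])]
chips stand frame [[-27.  16.]
 [-13. -25.]
 [ 19.   5.]]
post top pred [[429.59673623 358.6734439 ]] [[367.21915272 207.78053936]]
```

View pics/crop2.png

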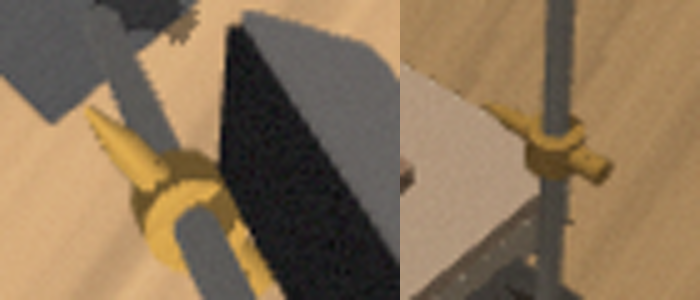

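Tip height comes out at about 120 mm from both views. The chips span stand x −40 to +32 and y −37 to +30, so one sweep toward −y will do. Moving over the scraper with the camera side flipped away from the post.

```bash

python3 -m inch '[{"gripper":1,"dx":0,"dy":0.035,"dz":0,"wx":0,"wy":0,"wz":7},{"gripper":1,"dx":0,"dy":0.07,"dz":0,"wx":0,"wy":0,"wz":14},{"gripper":1,"dx":0,"dy":0.105,"dz":0,"wx":0,"wy":0,"wz":21},{"gripper":1,"dx":0,"dy":0.14,"dz":0,"wx":0,"wy":0,"wz":28},{"gripper":1,"dx":0,"dy":0.175,"dz":0,"wx":0,"wy":0,"wz":35}]'
python3 -m inch '[{"gripper":1,"dx":0,"dy":0.03,"dz":0,"wx":0,"wy":0,"wz":7},{"gripper":1,"dx":0,"dy":0.06,"dz":-0.02,"wx":0,"wy":0,"wz":14},{"gripper":1,"dx":0,"dy":0.09,"dz":-0.05,"wx":0,"wy":0,"wz":21},{"gripper":1,"dx":-0.005,"dy":0.115,"dz":-0.08,"wx":0,"wy":0,"wz":28},{"gripper":1,"dx":-0.01,"dy":0.115,"dz":-0.1,"wx":0,"wy":0,"wz":35}]'
python3 -m inch '[{"gripper":1,"dx":0,"dy":0,"dz":0,"wx":0,"wy":0,"wz":7},{"gripper":1,"dx":0,"dy":0,"dz":0,"wx":0,"wy":0,"wz":14},{"gripper":1,"dx":0,"dy":0,"dz":0,"wx":0,"wy":0,"wz":15},{"gripper":1,"dx":0,"dy":0,"dz":0,"wx":0,"wy":0,"wz":15},{"gripper":1,"dx":0,"dy":0,"dz":0,"wx":0,"wy":0,"wz":15}]'
python3 - <<'E'
from h import *
import pickle
im,c=cam("wrist"); cv2.imwrite("pics/w2.png",im); pickle.dump(c,open("w2.pkl","wb")); s=manip.read_state(); print(s["eef_pos"],s["eef_rot"],s["joints"])
E
```

```text
clock: 2.23
eef_pos: [526.3, 156.5, 304.9]
eef_rot: [-3.141, -0.0, 2.727]
wrist_force: [0.7, -0.3, 0.5]
finger_gap: 94.3
finger_force: 0.0
clock: 2.65
eef_pos: [515.2, 273.2, 201.4]
eef_rot: [-3.141, -0.003, -2.942]
wrist_force: [0.1, 0.5, -0.7]
finger_gap: 94.2
finger_force: 0.0
clock: 3.07
eef_pos: [516.8, 270.1, 205.1]
eef_rot: [-3.142, 0.0, -2.691]
wrist_force: [-1.5, -0.2, -0.2]
finger_gap: 94.1
finger_force: 0.0
[516.75771242 270.12051566 205.20259488] [-3.14158193e+00  3.04403103e-04 -2.69001136e+00] [ 4.18850283e-01  3.73924674e-01  1.42313960e+00 -7.71001855e-07
  1.34422379e+00 -1.60352716e+00]
```

View pics/w2.png

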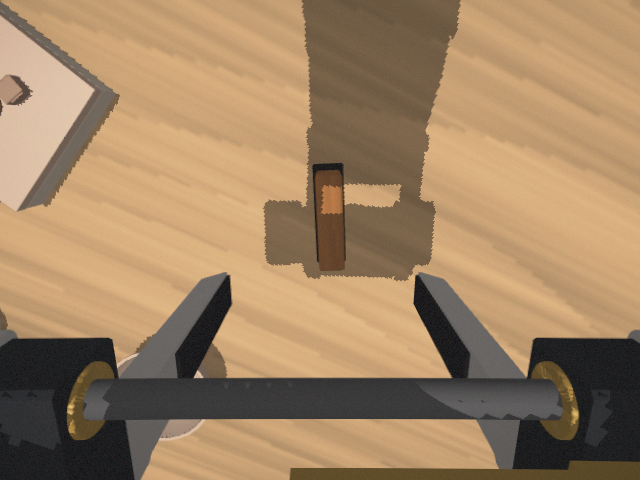

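The grip top appears with corners at about (314,171), (342,171), (345,270) and (320,270).

```bash
python3 - <<'E'
from h import *
import pickle
c=pickle.load(open("w2.pkl","rb"))
P=onz(c,[[314,171],[342,171],[345,270],[320,270]],55); print(P.round(1),P.mean(0))
d=(P[0]+P[1]-P[2]-P[3])/2; print(np.linalg.norm(d),np.linalg.norm(P[0]-P[1]),np.linalg.norm(P[2]-P[3]),np.degrees(np.arctan2(d[1],d[0])),P.mean(0)-manip.read_state()["eef_pos"])
E
```

```text
[[480.3 244.7  55. ]
 [469.8 266.5  55. ]
 [550.2 309.9  55. ]
 [560.3 289.   55. ]] [515.14551626 277.5449556   55.        ]
91.43275841753332 24.219119257650977 23.271252493653517 -151.3572961833354 [  -1.61219616    7.42443994 -150.20259488]
```

```bash

python3 -m inch '[{"gripper":1,"dx":-0.0015,"dy":0.0075,"dz":-0.03,"wx":0,"wy":0,"wz":2.7},{"gripper":1,"dx":-0.0015,"dy":0.0075,"dz":-0.065,"wx":0,"wy":0,"wz":2.7},{"gripper":1,"dx":-0.0015,"dy":0.0075,"dz":-0.1,"wx":0,"wy":0,"wz":2.7},{"gripper":1,"dx":-0.0015,"dy":0.0075,"dz":-0.13,"wx":0,"wy":0,"wz":2.7},{"gripper":1,"dx":-0.0015,"dy":0.0075,"dz":-0.15,"wx":0,"wy":0,"wz":2.7}]'
python3 -m inch '[{"gripper":1,"dx":0,"dy":0,"dz":-0.015,"wx":0,"wy":0,"wz":0},{"gripper":1,"dx":0,"dy":0,"dz":-0.028,"wx":0,"wy":0,"wz":0},{"gripper":1,"dx":0,"dy":0,"dz":-0.036,"wx":0,"wy":0,"wz":0},{"gripper":1,"dx":0,"dy":0,"dz":-0.036,"wx":0,"wy":0,"wz":0},{"gripper":1,"dx":0,"dy":0,"dz":-0.036,"wx":0,"wy":0,"wz":0}]'
python3 -m inch '[{"gripper":0,"dx":0,"dy":0,"dz":0,"wx":0,"wy":0,"wz":0},{"gripper":0,"dx":0,"dy":0,"dz":0,"wx":0,"wy":0,"wz":0},{"gripper":0,"dx":0,"dy":0,"dz":0,"wx":0,"wy":0,"wz":0},{"gripper":0,"dx":0,"dy":0,"dz":0,"wx":0,"wy":0,"wz":0},{"gripper":0,"dx":0,"dy":0,"dz":0,"wx":0,"wy":0,"wz":0}]' 40
python3 -m inch '[{"gripper":0,"dx":0,"dy":0,"dz":0,"wx":0,"wy":0,"wz":0},{"gripper":0,"dx":0,"dy":0,"dz":0,"wx":0,"wy":0,"wz":0},{"gripper":0,"dx":0,"dy":0,"dz":0,"wx":0,"wy":0,"wz":0},{"gripper":0,"dx":0,"dy":0,"dz":0,"wx":0,"wy":0,"wz":0},{"gripper":0,"dx":0,"dy":0,"dz":0,"wx":0,"wy":0,"wz":0}]'
python3 -c "
from h import *
s=manip.read_state();print(s['eef_pos'],s['eef_rot'],s['finger_gap'],s['finger_force'],s['wrist_force'])"
```

```text
clock: 3.53
eef_pos: [514.1, 277.2, 52.1]
eef_rot: [3.141, -0.003, -2.642]
wrist_force: [0.3, 1.4, 0.0]
finger_gap: 94.0
finger_force: 0.0
clock: 3.95
eef_pos: [515.4, 278.0, 19.5]
eef_rot: [-3.142, 0.0, -2.639]
wrist_force: [-1.2, 0.6, 1.1]
finger_gap: 93.8
finger_force: 0.0
clock: 4.37
eef_pos: [515.2, 278.0, 19.3]
eef_rot: [3.142, 0.001, -2.638]
wrist_force: [0.4, 0.2, -0.2]
finger_gap: 64.1
finger_force: 0.0
clock: 4.78
eef_pos: [515.1, 277.9, 19.0]
eef_rot: [-3.142, -0.0, -2.638]
wrist_force: [0.2, -1.1, 0.6]
finger_gap: 30.6
finger_force: 0.0
[515.08542504 277.89218612  18.95645959] [-3.14157570e+00 -8.00914223e-05 -2.63813913e+00] 30.584191887112294 0.0 [ 0.20771608 -1.05225146  0.55599758]
```

```bash

python3 -m inch '[{"gripper":0,"dx":0,"dy":0,"dz":0,"wx":0,"wy":0,"wz":0},{"gripper":0,"dx":0,"dy":0,"dz":0,"wx":0,"wy":0,"wz":0},{"gripper":0,"dx":0,"dy":0,"dz":0,"wx":0,"wy":0,"wz":0},{"gripper":0,"dx":0,"dy":0,"dz":0,"wx":0,"wy":0,"wz":0},{"gripper":0,"dx":0,"dy":0,"dz":0,"wx":0,"wy":0,"wz":0}]'
python3 -m inch '[{"gripper":0,"dx":0,"dy":0,"dz":0.015,"wx":0,"wy":0,"wz":0},{"gripper":0,"dx":0,"dy":0,"dz":0.04,"wx":0,"wy":0,"wz":0},{"gripper":0,"dx":0,"dy":0,"dz":0.07,"wx":0,"wy":0,"wz":0},{"gripper":0,"dx":0,"dy":0,"dz":0.1,"wx":0,"wy":0,"wz":0},{"gripper":0,"dx":0,"dy":0,"dz":0.12,"wx":0,"wy":0,"wz":0}]'
python3 -m inch '[{"gripper":0,"dx":0.004,"dy":-0.02,"dz":0,"wx":0,"wy":0,"wz":-5},{"gripper":0,"dx":0.01,"dy":-0.05,"dz":0,"wx":0,"wy":0,"wz":-10},{"gripper":0,"dx":0.016,"dy":-0.085,"dz":0,"wx":0,"wy":0,"wz":-16},{"gripper":0,"dx":0.021,"dy":-0.12,"dz":0,"wx":0,"wy":0,"wz":-22},{"gripper":0,"dx":0.026,"dy":-0.15,"dz":0,"wx":0,"wy":0,"wz":-28}]'
python3 -m inch '[{"gripper":0,"dx":0.006,"dy":-0.03,"dz":0,"wx":0,"wy":0,"wz":-5},{"gripper":0,"dx":0.012,"dy":-0.06,"dz":0,"wx":0,"wy":0,"wz":-10},{"gripper":0,"dx":0.018,"dy":-0.09,"dz":0,"wx":0,"wy":0,"wz":-15},{"gripper":0,"dx":0.021,"dy":-0.112,"dz":0,"wx":0,"wy":0,"wz":-15.1},{"gripper":0,"dx":0.021,"dy":-0.112,"dz":0,"wx":0,"wy":0,"wz":-15.1}]'
python3 - <<'E'
from h import *
im,c=cam("wrist"); cv2.imwrite("pics/w3.png",im); s=manip.read_state(); print(s["eef_pos"],s["eef_rot"],s["finger_gap"])
E
```

```text
clock: 5.2
eef_pos: [515.2, 277.8, 19.0]
eef_rot: [-3.141, 0.0, -2.638]
wrist_force: [0.9, -0.6, 0.8]
finger_gap: 23.7
finger_force: 40.0
clock: 5.62
eef_pos: [515.5, 278.1, 141.8]
eef_rot: [-3.141, 0.002, -2.638]
wrist_force: [-0.1, -0.4, -2.1]
finger_gap: 23.9
finger_force: 40.0
clock: 6.03
eef_pos: [540.9, 126.0, 138.9]
eef_rot: [-3.141, -0.0, -3.132]
wrist_force: [0.6, 0.2, -1.4]
finger_gap: 23.8
finger_force: 40.0
clock: 6.45
eef_pos: [562.4, 12.4, 138.8]
eef_rot: [-3.141, -0.0, 2.889]
wrist_force: [-0.8, 0.3, -2.4]
finger_gap: 24.0
finger_force: 40.0
[562.12304915  14.27779365 138.78057061] [-3.14147719e+00 -4.13846121e-04  2.89032315e+00] 23.80688696892454
```

View pics/w3.png

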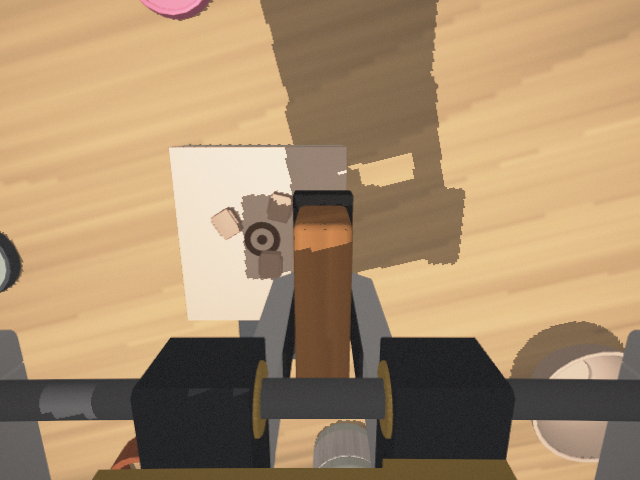

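The scraper is held square to the tile at its +y edge and the chips are to its left. Descending.

```bash

python3 -m inch '[{"gripper":0,"dx":0,"dy":0.003,"dz":-0.02,"wx":0,"wy":0,"wz":0},{"gripper":0,"dx":0,"dy":0.003,"dz":-0.045,"wx":0,"wy":0,"wz":0},{"gripper":0,"dx":0,"dy":0.003,"dz":-0.065,"wx":0,"wy":0,"wz":0},{"gripper":0,"dx":0,"dy":0.003,"dz":-0.076,"wx":0,"wy":0,"wz":0},{"gripper":0,"dx":0,"dy":0.003,"dz":-0.08,"wx":0,"wy":0,"wz":0}]'
python3 -m inch '[{"gripper":0,"dx":0,"dy":0,"dz":-0.001,"wx":0,"wy":0,"wz":0},{"gripper":0,"dx":0,"dy":0,"dz":-0.002,"wx":0,"wy":0,"wz":0},{"gripper":0,"dx":0,"dy":0,"dz":-0.003,"wx":0,"wy":0,"wz":0},{"gripper":0,"dx":0,"dy":0,"dz":-0.003,"wx":0,"wy":0,"wz":0},{"gripper":0,"dx":0,"dy":0,"dz":-0.003,"wx":0,"wy":0,"wz":0}]'
```

```text
clock: 6.92
eef_pos: [561.2, 19.8, 57.3]
eef_rot: [-3.141, -0.003, 2.894]
wrist_force: [0.6, -1.0, -1.3]
finger_gap: 23.5
finger_force: 40.0
clock: 7.33
eef_pos: [562.4, 18.9, 56.7]
eef_rot: [3.141, 0.001, 2.893]
wrist_force: [-0.6, 1.0, -1.2]
finger_gap: 23.9
finger_force: 40.0
```

```bash

python3 -m inch '[{"gripper":0,"dx":0,"dy":0,"dz":-0.0005,"wx":0,"wy":0,"wz":0},{"gripper":0,"dx":0,"dy":0,"dz":-0.001,"wx":0,"wy":0,"wz":0},{"gripper":0,"dx":0,"dy":0,"dz":-0.0015,"wx":0,"wy":0,"wz":0},{"gripper":0,"dx":0,"dy":0,"dz":-0.0015,"wx":0,"wy":0,"wz":0},{"gripper":0,"dx":0,"dy":0,"dz":-0.0015,"wx":0,"wy":0,"wz":0}]'
```

```text
clock: 7.75
eef_pos: [562.3, 18.8, 55.0]
eef_rot: [3.142, 0.0, 2.893]
wrist_force: [-3.2, -0.2, 5.6]
finger_gap: 23.3
finger_force: 40.0
```

```bash

python3 -m inch '[{"gripper":0,"dx":-0.002,"dy":-0.008,"dz":0,"wx":0,"wy":0,"wz":0},{"gripper":0,"dx":-0.005,"dy":-0.0194,"dz":0,"wx":0,"wy":0,"wz":0},{"gripper":0,"dx":-0.008,"dy":-0.031,"dz":0,"wx":0,"wy":0,"wz":0},{"gripper":0,"dx":-0.011,"dy":-0.0426,"dz":0,"wx":0,"wy":0,"wz":0},{"gripper":0,"dx":-0.014,"dy":-0.054,"dz":0,"wx":0,"wy":0,"wz":0}]'
python3 -m inch '[{"gripper":0,"dx":-0.003,"dy":-0.0116,"dz":0,"wx":0,"wy":0,"wz":0},{"gripper":0,"dx":-0.006,"dy":-0.0232,"dz":0,"wx":0,"wy":0,"wz":0},{"gripper":0,"dx":-0.009,"dy":-0.0348,"dz":0,"wx":0,"wy":0,"wz":0},{"gripper":0,"dx":-0.012,"dy":-0.0464,"dz":0,"wx":0,"wy":0,"wz":0},{"gripper":0,"dx":-0.015,"dy":-0.058,"dz":0,"wx":0,"wy":0,"wz":0}]'
python3 -m inch '[{"gripper":0,"dx":-0.003,"dy":-0.0116,"dz":0.0005,"wx":0,"wy":0,"wz":0},{"gripper":0,"dx":-0.006,"dy":-0.0232,"dz":0.001,"wx":0,"wy":0,"wz":0},{"gripper":0,"dx":-0.008,"dy":-0.031,"dz":0.001,"wx":0,"wy":0,"wz":0},{"gripper":0,"dx":-0.008,"dy":-0.031,"dz":0.02,"wx":0,"wy":0,"wz":0},{"gripper":0,"dx":-0.008,"dy":-0.031,"dz":0.05,"wx":0,"wy":0,"wz":0}]'
python3 -m inch '[{"gripper":0,"dx":0.003,"dy":0.01,"dz":0.03,"wx":0,"wy":0,"wz":0},{"gripper":0,"dx":0.006,"dy":0.03,"dz":0.05,"wx":0,"wy":0,"wz":0},{"gripper":0,"dx":0.005,"dy":0.06,"dz":0.07,"wx":0,"wy":0,"wz":0},{"gripper":0,"dx":0,"dy":0.1,"dz":0.07,"wx":0,"wy":0,"wz":0},{"gripper":0,"dx":-0.005,"dy":0.14,"dz":0.07,"wx":0,"wy":0,"wz":0}]'
python3 - <<'E'
from h import *
im,c=cam("scene"); cv2.imwrite("pics/s4.png",cv2.resize(im[170:370,150:416],None,fx=3,fy=3)); s=manip.read_state(); print(s["eef_pos"],s["eef_rot"],s["finger_gap"])
E
```

```text
clock: 8.17
eef_pos: [548.2, -36.2, 55.0]
eef_rot: [3.141, 0.001, 2.893]
wrist_force: [1.1, 4.1, 4.6]
finger_gap: 23.3
finger_force: 40.0
clock: 8.58
eef_pos: [533.1, -94.2, 55.0]
eef_rot: [3.141, 0.001, 2.892]
wrist_force: [0.3, 3.2, 6.1]
finger_gap: 23.8
finger_force: 40.0
clock: 9.0
eef_pos: [523.2, -124.7, 102.3]
eef_rot: [3.141, -0.006, 2.892]
wrist_force: [0.1, 0.7, -1.1]
finger_gap: 23.9
finger_force: 40.0
clock: 9.42
eef_pos: [520.1, 16.4, 175.4]
eef_rot: [3.141, 0.002, 2.891]
wrist_force: [1.4, 1.4, -2.0]
finger_gap: 23.8
finger_force: 40.0
[518.87132368  22.46867261 174.81596501] [ 3.14005192e+00 -1.40200240e-04  2.89519861e+00] 23.69893624631009
```

View pics/s4.png

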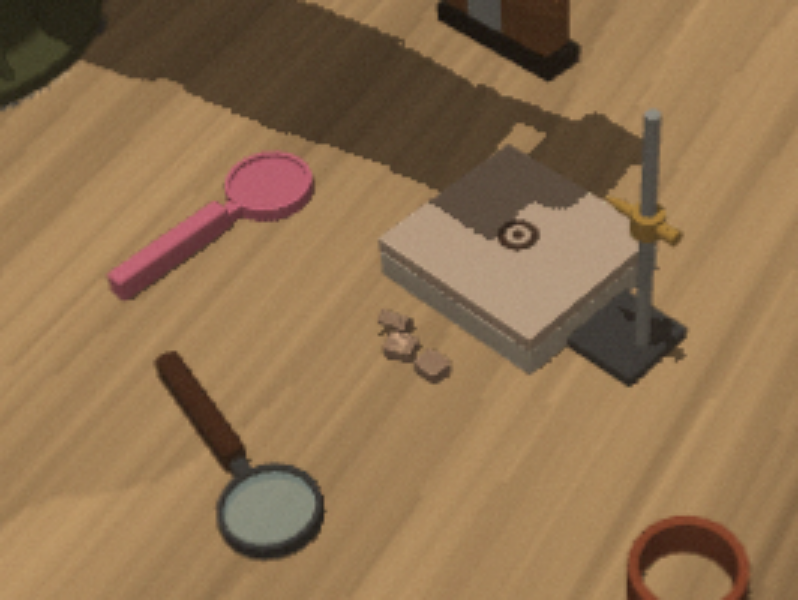

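All three chips lie on the table at the -y side, near (400,345) in the crop, and the tile is clear. Putting the scraper down on the +y side.

```bash

python3 -m inch '[{"gripper":0,"dx":-0.002,"dy":0.04,"dz":0,"wx":0,"wy":0,"wz":0},{"gripper":0,"dx":-0.004,"dy":0.08,"dz":-0.01,"wx":0,"wy":0,"wz":0},{"gripper":0,"dx":-0.006,"dy":0.115,"dz":-0.03,"wx":0,"wy":0,"wz":0},{"gripper":0,"dx":-0.008,"dy":0.135,"dz":-0.065,"wx":0,"wy":0,"wz":0},{"gripper":0,"dx":-0.008,"dy":0.14,"dz":-0.1,"wx":0,"wy":0,"wz":0}]'
python3 -m inch '[{"gripper":0,"dx":0,"dy":0,"dz":-0.025,"wx":0,"wy":0,"wz":0},{"gripper":0,"dx":0,"dy":0,"dz":-0.04,"wx":0,"wy":0,"wz":0},{"gripper":0,"dx":0,"dy":0,"dz":-0.05,"wx":0,"wy":0,"wz":0},{"gripper":0,"dx":0,"dy":0,"dz":-0.053,"wx":0,"wy":0,"wz":0},{"gripper":0,"dx":0,"dy":0,"dz":-0.053,"wx":0,"wy":0,"wz":0}]'
```

```text
clock: 9.88
eef_pos: [511.9, 158.5, 73.7]
eef_rot: [3.141, 0.002, 2.896]
wrist_force: [0.6, -0.1, -1.7]
finger_gap: 23.9
finger_force: 40.0
clock: 10.3
eef_pos: [512.1, 155.5, 21.3]
eef_rot: [-3.141, -0.001, 2.893]
wrist_force: [0.4, -0.1, -0.8]
finger_gap: 23.8
finger_force: 40.0
```

```bash

python3 -m inch '[{"gripper":0,"dx":0,"dy":0,"dz":-0.001,"wx":0,"wy":0,"wz":0},{"gripper":0,"dx":0,"dy":0,"dz":-0.002,"wx":0,"wy":0,"wz":0},{"gripper":0,"dx":0,"dy":0,"dz":-0.0025,"wx":0,"wy":0,"wz":0},{"gripper":0,"dx":0,"dy":0,"dz":-0.0025,"wx":0,"wy":0,"wz":0},{"gripper":0,"dx":0,"dy":0,"dz":-0.0025,"wx":0,"wy":0,"wz":0}]'
python3 -m inch '[{"gripper":1,"dx":0,"dy":0,"dz":0,"wx":0,"wy":0,"wz":0},{"gripper":1,"dx":0,"dy":0,"dz":0,"wx":0,"wy":0,"wz":0},{"gripper":1,"dx":0,"dy":0,"dz":0,"wx":0,"wy":0,"wz":0},{"gripper":1,"dx":0,"dy":0,"dz":0,"wx":0,"wy":0,"wz":0},{"gripper":1,"dx":0,"dy":0,"dz":0,"wx":0,"wy":0,"wz":0}]'
python3 -m inch '[{"gripper":1,"dx":0,"dy":0,"dz":0.01,"wx":0,"wy":0,"wz":0},{"gripper":1,"dx":0,"dy":0,"dz":0.04,"wx":0,"wy":0,"wz":0},{"gripper":1,"dx":0,"dy":0,"dz":0.08,"wx":0,"wy":0,"wz":0},{"gripper":1,"dx":0,"dy":0,"dz":0.12,"wx":0,"wy":0,"wz":0},{"gripper":1,"dx":0,"dy":0,"dz":0.16,"wx":0,"wy":0,"wz":0}]'
```

```text
clock: 10.72
eef_pos: [512.3, 155.9, 19.4]
eef_rot: [3.141, 0.001, 2.893]
wrist_force: [0.4, 0.4, -1.4]
finger_gap: 23.8
finger_force: 40.0
clock: 11.13
eef_pos: [512.2, 155.9, 19.1]
eef_rot: [3.142, 0.0, 2.893]
wrist_force: [0.0, 0.2, 0.6]
finger_gap: 53.9
finger_force: 0.0
clock: 11.55
eef_pos: [511.7, 155.8, 181.7]
eef_rot: [3.141, 0.0, 2.893]
wrist_force: [0.6, -0.5, 0.6]
finger_gap: 87.0
finger_force: 0.0
```

```bash

python3 -m inch '[{"gripper":1,"dx":-0.004,"dy":-0.03,"dz":0.01,"wx":0,"wy":0,"wz":-2},{"gripper":1,"dx":-0.009,"dy":-0.065,"dz":0.02,"wx":0,"wy":0,"wz":-4},{"gripper":1,"dx":-0.014,"dy":-0.1,"dz":0.02,"wx":0,"wy":0,"wz":-6},{"gripper":1,"dx":-0.019,"dy":-0.135,"dz":0.02,"wx":0,"wy":0,"wz":-8},{"gripper":1,"dx":-0.024,"dy":-0.17,"dz":0.02,"wx":0,"wy":0,"wz":-10}]'
python3 -m inch '[{"gripper":1,"dx":-0.005,"dy":-0.035,"dz":0,"wx":0,"wy":0,"wz":-2},{"gripper":1,"dx":-0.01,"dy":-0.07,"dz":0,"wx":0,"wy":0,"wz":-2},{"gripper":1,"dx":-0.015,"dy":-0.105,"dz":0,"wx":0,"wy":0,"wz":-2},{"gripper":1,"dx":-0.02,"dy":-0.14,"dz":0,"wx":0,"wy":0,"wz":-2},{"gripper":1,"dx":-0.025,"dy":-0.175,"dz":0,"wx":0,"wy":0,"wz":-2}]'
python3 -m inch '[{"gripper":1,"dx":-0.005,"dy":-0.03,"dz":0,"wx":0,"wy":0,"wz":0},{"gripper":1,"dx":-0.01,"dy":-0.06,"dz":0,"wx":0,"wy":0,"wz":0},{"gripper":1,"dx":-0.01,"dy":-0.06,"dz":0,"wx":0,"wy":0,"wz":0},{"gripper":1,"dx":-0.01,"dy":-0.06,"dz":0,"wx":0,"wy":0,"wz":0},{"gripper":1,"dx":-0.01,"dy":-0.06,"dz":0,"wx":0,"wy":0,"wz":0}]'
python3 - <<'E'
from h import *
import pickle
im,c=cam("wrist"); cv2.imwrite("pics/w5.png",im); pickle.dump(c,open("w5.pkl","wb")); s=manip.read_state(); print(s["eef_pos"],s["eef_rot"],s["joints"])
E
```

```text
clock: 11.97
eef_pos: [487.5, -15.6, 200.1]
eef_rot: [3.141, 0.001, 2.717]
wrist_force: [0.2, -0.4, 0.4]
finger_gap: 94.0
finger_force: 0.0
clock: 12.38
eef_pos: [462.5, -190.8, 200.0]
eef_rot: [-3.142, 0.001, 2.683]
wrist_force: [0.4, -0.1, 0.1]
finger_gap: 93.9
finger_force: 0.0
clock: 12.8
eef_pos: [453.1, -248.7, 199.4]
eef_rot: [3.141, 0.0, 2.683]
wrist_force: [0.9, 0.8, 0.5]
finger_gap: 94.2
finger_force: 0.0
[ 453.23546304 -248.32956306  199.37415105] [3.14147815e+00 1.85328854e-04 2.68404730e+00] [-5.72182232e-01  2.31041500e-01  1.62248541e+00  1.40539692e-04
  1.28789473e+00 -1.68547243e+00]
```

View pics/w5.png

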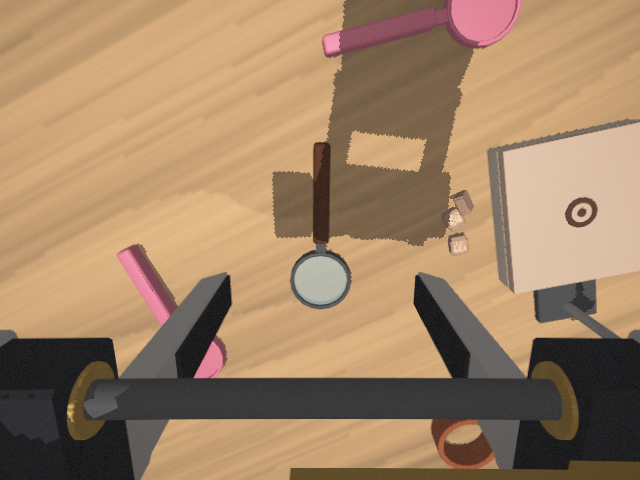

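The loupe frame is centred at (321,278) and the handle runs straight up to (321,145). The chips at (455,222) are well clear of the fingers.

```bash
python3 - <<'E'
from h import *
import pickle
c=pickle.load(open("w5.pkl","rb")); im=cv2.imread("pics/w5.png")
L=onz(c,[[321,278.5]],12)[0]; E=onz(c,[[321.5,143]],20)[0]; W=onz(c,[[291,278],[350.5,278]],10)
hb=onz(c,[[313.5,200],[329.5,200]],20); print("handle w",np.linalg.norm(hb[0]-hb[1]),hb.mean(0))
d=L[:2]-E[:2]; n=np.linalg.norm(d);u=d/n
print("lens",L,"end",E,"dist(141)",n,"frame",np.linalg.norm(W[0]-W[1]),"yaw",np.degrees(np.arctan2(u[1],u[0])))
g=L[:2]-72*u; s=manip.read_state(); print("grasp",g,g-s["eef_pos"][:2],"tool yaw",np.degrees(s["eef_rot"][2])-180)
E
```

```text
handle w 15.395003893287697 [ 440.87239157 -243.12277202   20.        ]
lens [ 516.22828156 -281.0470838    12.        ] end [ 393.19066724 -219.50813589   20.        ] dist(141) 137.56924310138098 frame 62.37757208387745 yaw -26.572553952156802
grasp [ 451.83374081 -248.83927231] [-1.40172222 -0.50970925] tool yaw -26.215417806241646
```

```bash

python3 -m inch '[{"gripper":1,"dx":-0.001,"dy":0,"dz":-0.03,"wx":0,"wy":0,"wz":0},{"gripper":1,"dx":-0.001,"dy":0,"dz":-0.065,"wx":0,"wy":0,"wz":0},{"gripper":1,"dx":-0.001,"dy":0,"dz":-0.1,"wx":0,"wy":0,"wz":0},{"gripper":1,"dx":-0.001,"dy":0,"dz":-0.135,"wx":0,"wy":0,"wz":0},{"gripper":1,"dx":-0.001,"dy":0,"dz":-0.16,"wx":0,"wy":0,"wz":0}]'
python3 -m inch '[{"gripper":0.6,"dx":0,"dy":0,"dz":-0.015,"wx":0,"wy":0,"wz":0},{"gripper":0.6,"dx":0,"dy":0,"dz":-0.027,"wx":0,"wy":0,"wz":0},{"gripper":0.6,"dx":0,"dy":0,"dz":-0.034,"wx":0,"wy":0,"wz":0},{"gripper":0.6,"dx":0,"dy":0,"dz":-0.035,"wx":0,"wy":0,"wz":0},{"gripper":0.6,"dx":0,"dy":0,"dz":-0.035,"wx":0,"wy":0,"wz":0}]'
python3 -m inch '[{"gripper":0,"dx":0,"dy":0,"dz":0,"wx":0,"wy":0,"wz":0},{"gripper":0,"dx":0,"dy":0,"dz":0,"wx":0,"wy":0,"wz":0},{"gripper":0,"dx":0,"dy":0,"dz":0,"wx":0,"wy":0,"wz":0},{"gripper":0,"dx":0,"dy":0,"dz":0,"wx":0,"wy":0,"wz":0},{"gripper":0,"dx":0,"dy":0,"dz":0,"wx":0,"wy":0,"wz":0}]' 40
python3 -m inch '[{"gripper":0,"dx":0,"dy":0,"dz":0,"wx":0,"wy":0,"wz":0},{"gripper":0,"dx":0,"dy":0,"dz":0,"wx":0,"wy":0,"wz":0},{"gripper":0,"dx":0,"dy":0,"dz":0,"wx":0,"wy":0,"wz":0},{"gripper":0,"dx":0,"dy":0,"dz":0,"wx":0,"wy":0,"wz":0},{"gripper":0,"dx":0,"dy":0,"dz":0,"wx":0,"wy":0,"wz":0}]'
python3 -m inch '[{"gripper":0,"dx":0,"dy":0,"dz":0,"wx":0,"wy":0,"wz":0},{"gripper":0,"dx":0,"dy":0,"dz":0,"wx":0,"wy":0,"wz":0},{"gripper":0,"dx":0,"dy":0,"dz":0,"wx":0,"wy":0,"wz":0},{"gripper":0,"dx":0,"dy":0,"dz":0,"wx":0,"wy":0,"wz":0},{"gripper":0,"dx":0,"dy":0,"dz":0,"wx":0,"wy":0,"wz":0}]'
```

```text
clock: 13.27
eef_pos: [451.6, -247.4, 36.7]
eef_rot: [3.141, -0.002, 2.685]
wrist_force: [-0.4, 1.0, 0.2]
finger_gap: 94.0
finger_force: 0.0
clock: 13.68
eef_pos: [452.5, -249.0, 4.5]
eef_rot: [-3.142, 0.001, 2.684]
wrist_force: [0.1, 1.0, 0.1]
finger_gap: 63.9
finger_force: 0.0
clock: 14.1
eef_pos: [452.2, -249.2, 4.3]
eef_rot: [-3.142, 0.0, 2.683]
wrist_force: [0.3, 0.5, -0.7]
finger_gap: 30.6
finger_force: 0.0
clock: 14.52
eef_pos: [452.1, -249.2, 4.1]
eef_rot: [-3.142, 0.0, 2.683]
wrist_force: [-0.3, -2.0, 1.1]
finger_gap: 15.8
finger_force: 40.0
clock: 14.93
eef_pos: [452.1, -249.1, 4.1]
eef_rot: [-3.142, 0.0, 2.683]
wrist_force: [-0.4, -1.2, 2.0]
finger_gap: 15.2
finger_force: 40.0
```

```bash

python3 -m inch '[{"gripper":0,"dx":0,"dy":0,"dz":0.015,"wx":0,"wy":0,"wz":0},{"gripper":0,"dx":0,"dy":0,"dz":0.04,"wx":0,"wy":0,"wz":0},{"gripper":0,"dx":0,"dy":0,"dz":0.07,"wx":0,"wy":0,"wz":0},{"gripper":0,"dx":0,"dy":0,"dz":0.1,"wx":0,"wy":0,"wz":0},{"gripper":0,"dx":0,"dy":0,"dz":0.119,"wx":0,"wy":0,"wz":0}]'
python3 -m inch '[{"gripper":0,"dx":0.003,"dy":0.02,"dz":0,"wx":0,"wy":0,"wz":0},{"gripper":0,"dx":0.007,"dy":0.045,"dz":0,"wx":0,"wy":0,"wz":0},{"gripper":0,"dx":0.011,"dy":0.07,"dz":0,"wx":0,"wy":0,"wz":0},{"gripper":0,"dx":0.015,"dy":0.1,"dz":0,"wx":0,"wy":0,"wz":0},{"gripper":0,"dx":0.02,"dy":0.13,"dz":0,"wx":0,"wy":0,"wz":0}]'
python3 -m inch '[{"gripper":0,"dx":0.004,"dy":0.03,"dz":0,"wx":0,"wy":0,"wz":0},{"gripper":0,"dx":0.008,"dy":0.06,"dz":0,"wx":0,"wy":0,"wz":0},{"gripper":0,"dx":0.013,"dy":0.085,"dz":0,"wx":0,"wy":0,"wz":0},{"gripper":0,"dx":0.0165,"dy":0.105,"dz":0,"wx":0,"wy":0,"wz":0},{"gripper":0,"dx":0.0177,"dy":0.1177,"dz":0,"wx":0,"wy":0,"wz":0}]'
python3 -m inch '[{"gripper":0,"dx":0,"dy":0,"dz":-0.002,"wx":0,"wy":0,"wz":0},{"gripper":0,"dx":0,"dy":0,"dz":-0.005,"wx":0,"wy":0,"wz":0},{"gripper":0,"dx":0,"dy":0,"dz":-0.005,"wx":0,"wy":0,"wz":0},{"gripper":0,"dx":0,"dy":0,"dz":-0.005,"wx":0,"wy":0,"wz":0},{"gripper":0,"dx":0,"dy":0,"dz":-0.005,"wx":0,"wy":0,"wz":0}]'
python3 - <<'E'
from h import *
import pickle
out=[]
for n,(x0,y0) in(("wrist",(220,160)),("scene",(290,190)),("top",(265,200))):
    im,c=cam(n); cv2.imwrite(f"pics/f_{n}.png",im); pickle.dump(c,open(f"f_{n}.pkl","wb"))
    if n=="wrist": a=cv2.resize(im,(400,300),interpolation=3)
    else: a=cv2.resize(im[y0:y0+75,x0:x0+100],(400,300),interpolation=2)
    out.append(a)
out.append(out[0]*0)
cv2.imwrite("pics/f.png",np.vstack([np.hstack(out[:2]),np.hstack(out[2:])]))
s=manip.read_state(); print(s["eef_pos"],s["eef_rot"])
sc,tp=pickle.load(open("f_scene.pkl","rb")),pickle.load(open("f_top.pkl","rb"))
for X in([553.9,-33.3,120],[628.5,-52.2,120]): print(proj(sc,X),proj(tp,X))
E
```

```text
clock: 15.35
eef_pos: [452.5, -249.3, 125.6]
eef_rot: [-3.141, 0.002, 2.683]
wrist_force: [-0.1, -1.0, -0.9]
finger_gap: 15.7
finger_force: 40.0
clock: 15.77
eef_pos: [471.8, -117.9, 122.8]
eef_rot: [3.142, -0.001, 2.683]
wrist_force: [0.3, 0.6, -2.2]
finger_gap: 15.3
finger_force: 40.0
clock: 16.18
eef_pos: [489.9, 0.6, 122.8]
eef_rot: [3.141, -0.0, 2.685]
wrist_force: [0.6, -0.4, -2.0]
finger_gap: 15.8
finger_force: 40.0
clock: 16.6
eef_pos: [489.8, -2.2, 117.9]
eef_rot: [-3.142, -0.0, 2.682]
wrist_force: [-1.1, -0.2, -1.0]
finger_gap: 15.6
finger_force: 40.0
[489.82847761  -1.85443989 118.06881228] [3.14156859e+00 1.02330588e-04 2.68268959e+00]
[[321.35726857 217.08610929]] [[306.80499655 260.62876558]]
[[351.78649414 235.18972333]] [[315.11470916 229.26499757]]
```

View pics/f.png

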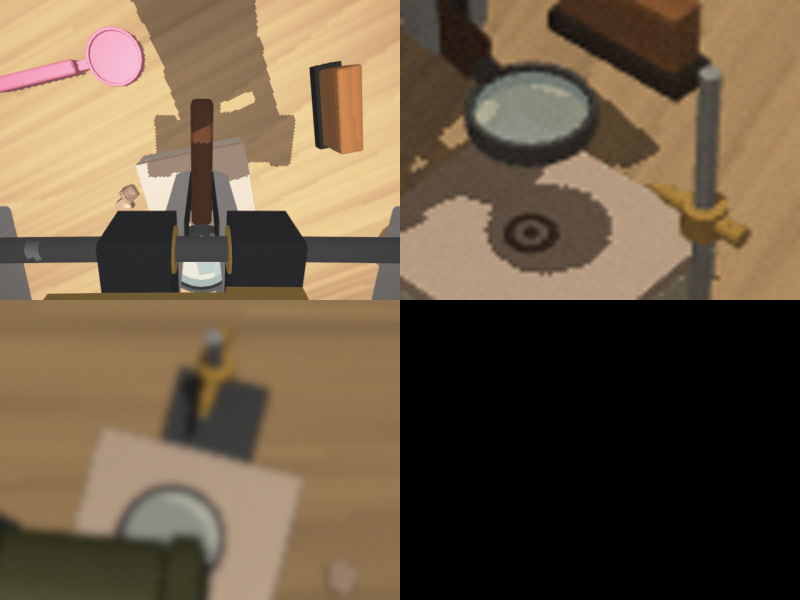

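The scene crop shows the lens over the mark at about (323,218.5) full-frame, pointer tip at about (352.5,236), mark at about (322.5,248). I'll do a quantitative comparison within each camera.

```bash
python3 - <<'E'
from h import *
import pickle
ref={n:cv2.imread(f"pics/{n}0.png") for n in("top","scene")}
m=np.array([553.9,-33.3,36]);
for n in("scene","top"):
    c=pickle.load(open(f"f_{n}.pkl","rb")); im=cv2.imread(f"pics/f_{n}.png")
    # mark: dark blob on original image
    p=proj(c,m)[0]; x,y=p.astype(int)
    g=ref[n].astype(int).sum(2)[y-7:y+9,x-9:x+11]
    k=(g<np.percentile(g,18)); k=cv2.morphologyEx(k.astype(np.uint8),cv2.MORPH_OPEN,np.ones((1,1)))
    lab=cv2.connectedComponentsWithStats(k); j=1+np.argmax(lab[2][1:,4]); bx=lab[2][j]
    q=np.array([x-9+bx[0]+(bx[2]-1)/2,y-7+bx[1]+(bx[3]-1)/2]); print(n,"mark pred",p,"obs",q,bx,"world",onz(c,[q],36))
    # frame: changed pixels vs empty tile
    d=np.abs(im.astype(int)-ref[n]).max(2); 
    dark=(im.max(2)<75).astype(np.uint8)
    print("predicted frame extents top rim/bottom rim:")
    t=np.linspace(0,2*np.pi,73); E=[]
    for z in(114,126): E.append(proj(c,np.c_[553.9+32*np.cos(t),-33.3+32*np.sin(t),0*t+z]))
    E=np.vstack(E); print(E.min(0),E.max(0))
    x,y=E.mean(0).astype(int)
    print("row",[int(v) for v in im[y,x-22:x+22].max(1)],x-22,y); print("col",[int(v) for v in im[y-20:y+22,x].max(1)],y-20,x)
E
```

```text
scene mark pred [322.28378998 248.212065  ] obs [324. 249.] [ 3  3 17 11 49] world [[558.08577623 -33.70800793  36.        ]]
predicted frame extents top rim/bottom rim:
[304.5903382  204.02044607] [337.97559295 230.6385809 ]
row [80, 77, 78, 76, 80, 87, 85, 59, 62, 94, 148, 171, 172, 172, 168, 142, 142, 138, 140, 139, 139, 139, 138, 138, 139, 139, 137, 139, 135, 141, 138, 136, 137, 140, 141, 143, 142, 125, 71, 61, 65, 87, 84, 87] 299 217
col [165, 167, 168, 162, 166, 165, 166, 166, 114, 61, 45, 118, 126, 121, 133, 141, 140, 142, 138, 140, 138, 140, 142, 144, 145, 144, 145, 146, 126, 69, 46, 43, 44, 41, 52, 89, 89, 92, 92, 92, 94, 92] 197 321
top mark pred [308.0466477  264.69241775] obs [308. 264.] [ 4  2 11 11 53] world [[555.62653767 -33.16892474  36.        ]]
predicted frame extents top rim/bottom rim:
[293.00998094 246.74104656] [320.50234104 274.48115503]
row [50, 51, 51, 52, 52, 54, 55, 56, 56, 53, 50, 50, 57, 60, 64, 66, 69, 70, 72, 74, 79, 86, 90, 81, 65, 53, 51, 51, 52, 56, 72, 101, 130, 150, 153, 132, 117, 143, 169, 178, 179, 179, 180, 180] 284 260
col [176, 176, 176, 175, 171, 152, 120, 109, 133, 147, 146, 143, 143, 142, 142, 142, 143, 141, 134, 118, 90, 63, 51, 46, 44, 44, 47, 50, 52, 52, 52, 52, 52, 53, 55, 59, 60, 58, 57, 58, 58, 58] 240 306
```

The lens sits about 2 mm far along the handle direction, which agrees with the loupe's known length. Its height matches the tip. Making a small correction, then settling.

```bash

python3 -m inch '[{"gripper":0,"dx":-0.001,"dy":0.0005,"dz":0,"wx":0,"wy":0,"wz":0},{"gripper":0,"dx":-0.0018,"dy":0.001,"dz":0,"wx":0,"wy":0,"wz":0},{"gripper":0,"dx":-0.0018,"dy":0.001,"dz":0,"wx":0,"wy":0,"wz":0},{"gripper":0,"dx":-0.0018,"dy":0.001,"dz":0,"wx":0,"wy":0,"wz":0},{"gripper":0,"dx":-0.0018,"dy":0.001,"dz":0,"wx":0,"wy":0,"wz":0}]'
python3 -m inch '[{"gripper":0,"dx":0,"dy":0,"dz":0,"wx":0,"wy":0,"wz":0},{"gripper":0,"dx":0,"dy":0,"dz":0,"wx":0,"wy":0,"wz":0},{"gripper":0,"dx":0,"dy":0,"dz":0,"wx":0,"wy":0,"wz":0},{"gripper":0,"dx":0,"dy":0,"dz":0,"wx":0,"wy":0,"wz":0},{"gripper":0,"dx":0,"dy":0,"dz":0,"wx":0,"wy":0,"wz":0}]'
python3 - <<'E'
from h import *
im,c=cam("scene")
print("col",[int(v) for v in im[197:239,321].max(1)]);print("row",[int(v) for v in im[217,299:343].max(1)])
print(manip.read_state()["eef_pos"]); print(manip.sign_off())
E
```

```text
clock: 17.17
eef_pos: [488.0, -0.4, 118.0]
eef_rot: [3.142, 0.0, 2.683]
wrist_force: [-0.6, -0.6, -0.5]
finger_gap: 15.7
finger_force: 40.0
clock: 17.58
eef_pos: [488.0, -0.4, 118.0]
eef_rot: [-3.142, 0.0, 2.683]
wrist_force: [-0.4, 0.6, -1.6]
finger_gap: 15.1
finger_force: 40.0
col [166, 168, 164, 167, 162, 164, 165, 138, 69, 46, 99, 120, 122, 134, 138, 138, 141, 139, 141, 142, 138, 137, 146, 146, 143, 147, 145, 145, 76, 53, 43, 40, 41, 50, 91, 91, 93, 91, 93, 92, 89, 93]
row [81, 81, 83, 78, 80, 87, 85, 55, 67, 120, 169, 174, 170, 165, 145, 139, 139, 137, 139, 141, 137, 140, 138, 135, 141, 138, 138, 139, 135, 136, 135, 139, 140, 140, 141, 140, 137, 112, 58, 51, 76, 89, 84, 86]
[ 4.88015396e+02 -4.14735369e-01  1.17997536e+02]
the job is handed in; nothing more can be done
None
```

I handed the job in at about 17.6 s of the 72 s limit: the three chips are on the table, the scraper is set down clear of the stand, and the loupe is held still over the mark. By camera estimate the lens is centred, and level with the pointer tip, to about 2 mm.

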